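Index the bench turret and pin it with the drift

TASK

Turn the bench turret one click, whichever way is needed, so that the tall dark flux jar stands at the pointer on the front of the stand, and let it click in. Then take the tapered steel drift from its wooden block and push it down through the drilled lug of the dial into the fixed lug of the stand, right home to its collar, so that it draws the dial into line and locks it; leave it there. Keep everything on the dial upright and in its well, and leave the things on the bench round about where they are.

Things in the scene. Friction and masses are not known exactly. Their poses are not given: they have to be found in the camera images.
- turret: fixed steel stand of the turret on the bench, 200 mm across; origin at the centre of its foot on the bench top, on the dial's vertical axis; z up; its -x axis points to the front pointer (a steel arm ending in a small upright nib 140 mm from the axis); the fixed drilled lug is on its -y side, 120 mm from the axis
- dial (a joint): angle of the dial on the stand, rad, anticlockwise from above positive; starts clicked in near 0.03; stops at -1.40 and 1.45. A hidden spring ball clicks at -1.017, 0.03 and 1.077; leaving a click takes 3 to 5 N at a post, between clicks about 1 N. A click leaves the holes 3.6 mm (0.03 rad) past true line; they are in line at -1.047, 0 and 1.047, where the drift pulls the dial
- dial_top (a point): centre of the top of the round steel dial, on its axis, 42 mm above the bench; disc 220 mm across, 10 mm thick. Six round wells 75 mm from the axis, 60 degrees apart (inner 66, outer 72 mm, rim 7 mm high); half-way between them six lugs reach out to 138 mm: four with a 16 mm through hole, two with a post, all centred 120 mm from the axis
- near_post (a point): middle of the grip of one upright round steel post of the dial (16 mm diameter, standing free from 5 mm to 60 mm above the dial, its middle 80 mm above the bench), 120 mm from the dial's axis; turns with the dial; at the start it is on the front left of the dial (150 degrees anticlockwise of the stand's +x)
- far_post (a point): the same on the other post, at the start at the back left (30 degrees anticlockwise of the stand's +x)
- lock_hole (a point): mouth of the 16 mm hole in the stand's fixed lug, on the hole's axis, 30 mm above the bench; hole is 30 mm deep; 2 mm above it lies the dial, whose lug hole (10 mm deep) has its mouth 12 mm above this point. The drift belongs here
- front_mark (a point): point at the height of the dial's top (42 mm), fixed, 75 mm from the axis towards the front pointer: the middle of the well that is at the front
- flux_mid (a point): middle of the flux jar: dark jar with black lid, 54 mm diameter, 74 mm high, the tallest thing on the dial; loose in a well next to the front one, left or right; point half-way up, z up
- reel_mid (a point): middle of the solder reel (flanged spool, 60 mm diameter, 30 mm high), loose in the other well next to the front one; point half-way up
- patina_mid (a point): middle of the patina jar (short wide jar, 60 mm diameter, 61 mm high), loose in the well that is at the front at the start; point half-way up
- drift_grip (a point): middle of the grip of the tapered drift, a loose 102 mm steel pin, 0.12 kg, upright at the start: tip 5 mm wide, widening over 23 mm to 14.4 mm, parallel for 17 mm, then a collar 24 mm wide, 5 mm thick, then a round grip 16 mm wide, 57 mm long. This point is 75 mm above the tip, 27 mm below the top; z points from tip to grip
- drift_collar (a point): centre of the underside of the drift's collar, 40 mm above its tip; 42 mm above the bench when it is home in the turret
- block: fixed wooden block, 54 x 54 x 46 mm, at the left or right of the turret, with a 17 mm hole in which the drift stands to its collar; origin at the centre of its underside on the bench
- oil_mid (a point): middle of the loose bystander bottle of cutting oil (42 mm across, 96 mm high, upright) on the other side of the turret
- hammer_mid (a point): middle of the loose bystander hammer (104 x 130 x 23 mm, lying)
- stone_mid (a point): middle of the loose bystander oilstone (40 x 112 x 14 mm, lying)
- tape_mid (a point): middle of the loose bystander roll of masking tape (93 mm across, 19 mm high, lying)
Not all that is in view belongs to the job. There is more than one size of the part that bears reel_mid; the job needs the smaller.

How it is judged:
By the outcome, as a careful person would: the job done as asked, in the order asked, and still so for the second after the job is handed in, with the robot touching nothing.
It also fails if it takes over 64 s, if anything falls off the work surface, if the arm or the gripper's body presses on something with over 40 N, if the wrist force passes 120 N, or if a joint passes its speed limit or range.

ROBOT

A 6-joint arm with a two-finger parallel gripper is mounted at the origin on a cart in front of the work surface, level with it; the furniture and walls round the work are solid. World frame = base frame: x ahead of the robot, y to its left, z up, the work surface at z = 0. Lengths are in mm, angles in rad, forces in N, time in s.
With the tool pointing down it reaches from about 350 to 775 mm from the base axis. Payload 7.3 kg.
Tool frame: the origin (TCP) lies at the centre of the arm's flange, where the gripper is bolted on; the fingertips stand 178 mm ahead of it and the grasp point (between the pads) lies 159 mm ahead of it; z points along the fingers, y is the direction in which the jaws open and shut (so a half turn about z gives the same grasp; the last joint's range is limited). The gripper opens to 92 mm and grips with 3 to 60 N. Pads are 19 mm wide; open, the fingers measure 130 mm over their backs; the gripper's body (75 mm by 190 mm) begins 47 mm behind the grasp point.
Start: joints at [1.125, 0.342, 1.524, -0, 1.275, -0.146], TCP at [155.026, 501.592, 404.741] pointing down, gripper open.
Joint ranges: [-2.53, 2.53], [-0.77, 2.02], [0.04, 2.7], [-1, 4.14], [0.28, 2.66], [-3.11, 3.11]. Speed limits (rad/s): [2.57, 2.57, 3.14, 3.14, 3.14, 3.14].

INTERFACE

Orientations are given as [roll, pitch, yaw] about the fixed x, y, z axes, in that order (R = Rz(yaw) Ry(pitch) Rx(roll)).
In Python, from plant import status, viewer, ticket gives the robot as it stands.
- The arm moves only by the tool play_rows, never from a script. Its argument "commands" is a list of rows, each an object with "offset": the shift along the tool's x, y, z in m, a list of three; "twist": the turn about the tool's z in degrees. A call has 1 to 5 rows; each row shifts and turns the commanded pose from where the row before left it, along the tool's axes as they then stand; what a row does not reach is not made up. A row lasts 1/10 s, in which the tool goes at most 50 mm and 8.59 degrees, less where a joint would pass 70% of its speed; a pose out of reach is approached as far as the arm can. A call with a gripper value outside its range is refused whole. "jaw" is the closure in counts, from 0 (fully open) to 255 (shut), set as the call begins (left out, the last holds). The fingers move at their own pace and stop on an object; the grip force is fixed at half the most. Time passes only in rows, so rows that do not move let the fingers close. It gives the time, the measured TCP pose, the force and the opening at its end, in the units of the state.
- status.get_obs(): the state, without advancing time (a new reading comes with each control period).
- viewer.capture(name): name is "scene" or "top" or "wrist"; returns the picture (400x640x3 uint8, red, green, blue); there is no depth.
- viewer.camera_params(name): a dict with "fov_y" (degrees; the focal length in pixels is half the picture's height over the tangent of half this angle, whatever the lens; pixels are square), "cx", "cy" (the principal point, pixels), "rvec" (rotation vector, rad) and "tvec" (3), from world to camera coordinates, as OpenCV has them; the wrist camera has in their place "T_tool_cam" (4x4, takes a point from camera to tool coordinates, whose origin is the TCP and whose axes are the flange's). Camera axes: x right, y down, z forward; pixel columns grow to the right and rows downward; lengths in mm; the calibration is good to about 2 mm. The wrist camera is an equidistant fisheye: a pixel r from the principal point sees the ray r / f radians off the axis. A picture is of the moment at which its call begins: read the wrist's pose just before it. camera_params takes no time and is no camera call.
- ticket.close_job(): hands the job in, once; it reports no verdict.
The state is a dict: "time": time; "joint_positions": joint angles; "dq": joint speeds; "tau": joint torques, N m; "tool_pos": TCP position; "tcp_rot": TCP orientation; "contact_force": force on the tool from outside, world axes, zero at the start; "moment": the same for the moment, N m; "grip_width": finger opening in mm.
Only numpy, scipy, OpenCV 4.12 (cv2) and the standard library are available. Lean on these libraries where they do the work, as an engineer would, in place of code of your own. Each camera call takes 0.05 s, during which the arm holds its last target.

## Working session

There is one attempt and no reset: what is moved stays moved. The work goes in short steps, Python scripts to look and compute and a tool call to move; the robot and the scene stay as the last step left them, time stands still between calls to the robot, and variables do not carry over. Pictures are saved under pics/ and viewed, and the job is handed in when it is done.

Besides the shell and the picture viewer there is one more tool, called after ">>>" in YAML: its name, and indented under it one key for each argument. play_rows: Moves the arm, as the interface text tells. Its arguments: {"type":"object","properties":{"commands":{"type":"array"},"jaw":{"type":"number"}},"required":["commands"]}

```bash
ls; mkdir -p pics; cat > h.py <<'E'
import numpy as np, cv2
from plant import status, viewer, ticket
from scipy.spatial.transform import Rotation as R
def cap(name,fn):
    o=status.get_obs(); im=viewer.capture(name); cv2.imwrite('pics/'+fn,im[:,:,::-1]); return o,im
def ray(name,uv,obs=None):
    p=viewer.camera_params(name); f=200/np.tan(np.radians(p['fov_y'])/2)
    d=np.array([(uv[0]-p['cx'])/f,(uv[1]-p['cy'])/f])
    if name=='wrist':
        T=np.array(p['T_tool_cam']); th=np.hypot(*d); v=np.array([*(d/max(th,1e-9)*np.sin(th)),np.cos(th)])
        Rt=R.from_euler('xyz',obs['tcp_rot']).as_matrix(); t=np.array(obs['tool_pos'])
        o=Rt@T[:3,3]+t; return o,Rt@T[:3,:3]@v
    Rm=cv2.Rodrigues(np.array(p['rvec'],float))[0]; t=np.array(p['tvec'],float).ravel()
    return -Rm.T@t, Rm.T@np.array([d[0],d[1],1.])
def onz(name,uv,z,obs=None):
    o,d=ray(name,uv,obs); return o+d*(z-o[2])/d[2]
def proj(name,P,obs=None):
    P=np.array(P,float); p=viewer.camera_params(name); f=200/np.tan(np.radians(p['fov_y'])/2)
    if name=='wrist':
        T=np.array(p['T_tool_cam']); Rt=R.from_euler('xyz',obs['tcp_rot']).as_matrix()
        c=T[:3,:3].T@(Rt.T@(P-np.array(obs['tool_pos']))-T[:3,3]); th=np.arctan2(np.hypot(c[0],c[1]),c[2]); k=f*th/np.hypot(c[0],c[1]); return np.array([c[0]*k+p['cx'],c[1]*k+p['cy']])
    Rm=cv2.Rodrigues(np.array(p['rvec'],float))[0]; c=Rm@P+np.array(p['tvec'],float).ravel(); return np.array([f*c[0]/c[2]+p['cx'],f*c[1]/c[2]+p['cy']])
E
python3 - <<'E'
from h import *
o,_=cap('top','top0.png'); cap('scene','scene0.png'); o,_=cap('wrist','wrist0.png'); print(o)
for n in ['top','scene','wrist']: print(n,viewer.camera_params(n))
E
```

```text
pics
{'time': 0.1, 'joint_positions': array([ 1.12500109e+00,  3.42604629e-01,  1.52492192e+00, -4.45831028e-05,
        1.27541706e+00, -1.46053602e-01]), 'dq': array([ 0.00035257, -0.00068243, -0.00290643,  0.00034297, -0.00062973,
        0.00021556]), 'tau': array([ 1.57749557e-03, -4.32003951e+01, -2.44697821e+01,  7.18351454e-02,
        5.24630724e-02, -4.55211864e-05]), 'tool_pos': array([154.97232202, 501.46770333, 404.13928805]), 'tcp_rot': array([-3.14024988e+00, -1.54430392e-04,  2.84186393e+00]), 'contact_force': array([-0.29023293,  0.29549668,  0.1663047 ]), 'moment': array([ 0.02237436, -0.05823477,  0.01696126]), 'grip_width': 91.6156547948859}
top {'fov_y': 53.72237133964507, 'cx': 322.88938969671074, 'cy': 203.04233081506973, 'rvec': array([ 2.20145511, -2.14528717,  0.07378069]), 'tvec': array([ -32.15878657,  593.30795914, 1290.1212967 ])}
scene {'fov_y': 54.14922667605282, 'cx': 319.5748000271294, 'cy': 197.4480552578045, 'rvec': array([ 2.2116395 , -0.62411541,  0.30851458]), 'tvec': array([-533.13914409,  229.42870449,  934.2265839 ])}
wrist {'fov_y': 65.70646984690485, 'cx': 324.02124348849117, 'cy': 196.53830701035747, 'T_tool_cam': array([[ 4.63823440e-04, -9.58805640e-01, -2.84062546e-01,
         7.56628776e+01],
       [ 9.99999872e-01,  5.01520227e-04, -5.99763733e-05,
        -9.30480748e-01],
       [ 1.99968797e-04, -2.84062482e-01,  9.58805750e-01,
         2.15577049e+01],
       [ 0.00000000e+00,  0.00000000e+00,  0.00000000e+00,
         1.00000000e+00]])}
```

View pics/top0.png

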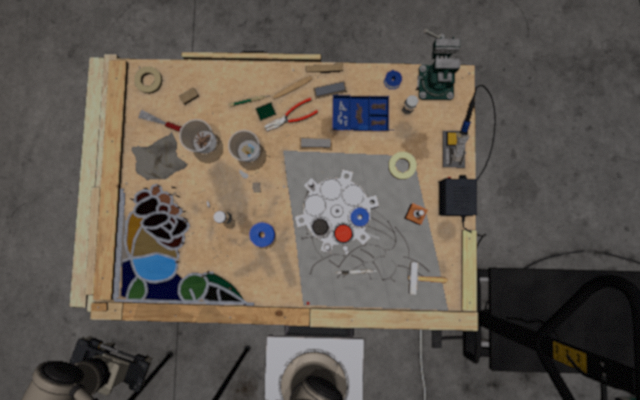

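View pics/scene0.png

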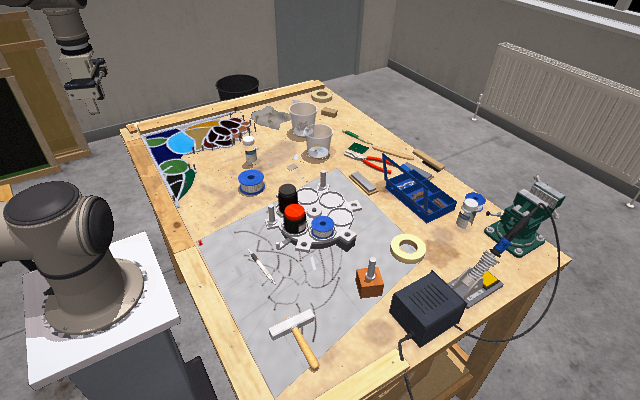

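View pics/wrist0.png

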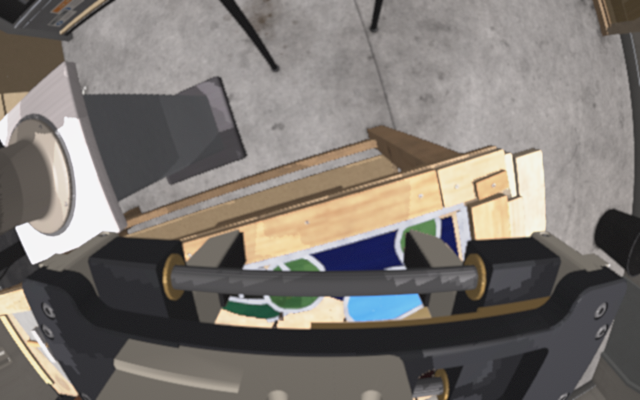

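The top view shows the turret near (337,210). The flux jar is dark at (320,227), left of the red front patina jar at (343,232), and the reel is blue at (360,217). The drift block is on the right at (416,213). I'll zoom in.

```bash
python3 - <<'E'
from h import *
t=cv2.imread('pics/top0.png'); s=cv2.imread('pics/scene0.png')
cv2.imwrite('pics/top0z.png',cv2.resize(t[160:300,285:445],None,fx=5,fy=5,interpolation=cv2.INTER_CUBIC)[:600,:800])
cv2.imwrite('pics/scene0z.png',cv2.resize(s[160:310,240:440],None,fx=4,fy=4,interpolation=cv2.INTER_CUBIC))
for uv in [(337,210),(416,213)]: print(onz('top',uv,42))
E
```

```text
[570.78743263 -63.89116226  42.        ]
[ 567.56529905 -321.9316701    42.        ]
```

View pics/top0z.png

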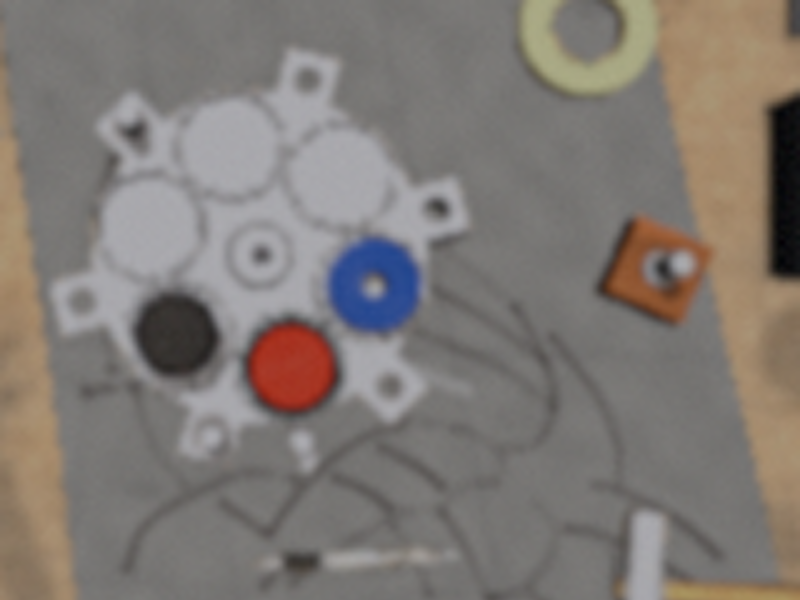

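View pics/scene0z.png

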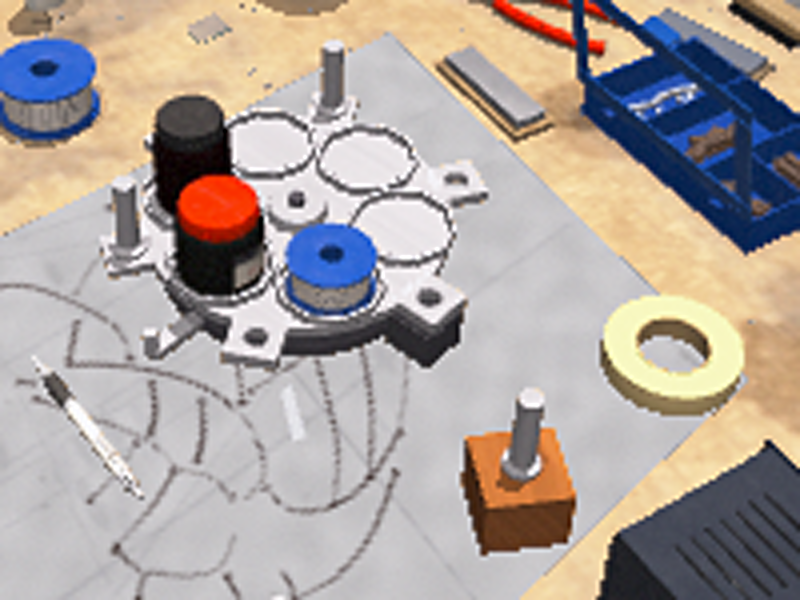

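```bash
python3 - <<'E'
from h import *
def z2t(p): return ((p[0]+.5)/5+285-.5,(p[1]+.5)/5+160-.5)
H={270:(437,208),210:(392,388),330:(308,80),90:(82,302)}
A=[];B=[]
for a,p in H.items():
    P=onz('top',z2t(p),42); A.append(120*np.exp(1j*np.radians(a))); B.append(P[0]+1j*P[1]); print(a,P)
A=np.array(A);B=np.array(B)
c=B.mean(); Ac=A-A.mean(); s=np.vdot(Ac,B-c)/np.vdot(Ac,Ac); t=c-s*A.mean()
print('centre',t,'scale',abs(s),'ang',np.angle(s), 'res',abs(B-(s*A+t)))
print('hub',onz('top',z2t((262,255)),45))
# pointer nib
n=onz('top',z2t((302,445)),45);print('nib',n, np.angle(-(n[0]+1j*n[1]-t)),abs(n[0]+1j*n[1]-t))
for nm,p,z in [('flux',(176,333),116),('patina',(292,366),103),('reel',(375,285),72),('grip top',(683,262),46+62),('collar',(660,268),50),('blk',(657,270),46)]:
    P=onz('top',z2t(p),z); print(nm,P, abs(P[0]+1j*P[1]-t))
# triangulate drift top
sp=((530+.5)/4+240-.5,(393+.5)/4+160-.5)
o1,d1=ray('top',z2t((683,262))); o2,d2=ray('scene',sp)
M=np.c_[d1,-d2]; k=np.linalg.lstsq(M,o2-o1,rcond=None)[0]; print('tri',o1+k[0]*d1,o2+k[1]*d2, onz('scene',sp,108))
E
```

```text
270 [ 602.6120964  -177.86823324   42.        ]
210 [ 484.27522986 -150.53760193   42.        ]
330 [685.20190284 -91.5493156   42.        ]
90 [534.99857835  53.07460956  42.        ]
centre (568.3275860607707-62.76855068036363j) scale 1.0052647887803299 ang 0.28379899929521313 res [0.86974675 0.89386327 0.33204076 0.44996463]
hub [568.63043632 -63.87173091  45.        ]
nib [445.93282096 -92.67798899  45.        ] 0.23967154660570242 125.99624210108385
flux [514.70165859 -10.51823327 116.        ] 74.8721294374531
patina [496.40773646 -82.84493198 103.        ] 74.66944389795945
reel [ 549.59076089 -135.8445055    72.        ] 75.43980242316951
grip top [ 566.99464029 -323.34678769  108.        ] 260.58164622584394
collar [ 566.46985357 -322.10452668   50.        ] 259.3426297766974
blk [ 565.3618174 -321.0593803   46.       ] 258.3078559552095
tri [ 566.88800296 -322.96043375  109.64616975] [ 566.0566232  -322.42833336  109.46743047] [ 566.96335798 -321.50453499  108.        ]
```

>>> play_rows:
  commands:
    - {"offset": [-0.0295,-0.0283,0],"twist": 0}
    - {"offset": [-0.0295,-0.0283,0],"twist": 0}
    - {"offset": [-0.0295,-0.0283,0],"twist": 0}
    - {"offset": [-0.0295,-0.0283,0],"twist": 0}
    - {"offset": [-0.0295,-0.0283,0],"twist": 0}
  jaw: 0

```text
time: 0.65
tool_pos: [254.5, 321.4, 404.6]
tcp_rot: [-3.142, -0.0, 2.842]
contact_force: [1.0, -0.4, 0.5]
grip_width: 92.0
```

>>> play_rows:
  commands:
    - {"offset": [-0.0295,-0.0283,0],"twist": 0}
    - {"offset": [-0.0295,-0.0283,0],"twist": 0}
    - {"offset": [-0.0295,-0.0283,0],"twist": 0}
    - {"offset": [-0.0295,-0.0283,0],"twist": 0}
    - {"offset": [-0.0295,-0.0283,0],"twist": 0}

```text
time: 1.15
tool_pos: [353.6, 142.5, 404.7]
tcp_rot: [3.141, 0.0, 2.842]
contact_force: [1.4, 0.6, 0.1]
grip_width: 91.9
```

>>> play_rows:
  commands:
    - {"offset": [-0.0295,-0.0283,0],"twist": 0}
    - {"offset": [-0.0295,-0.0283,0],"twist": 0}
    - {"offset": [-0.0295,-0.0283,0],"twist": 0}
    - {"offset": [-0.0295,-0.0283,0],"twist": -1.7}
    - {"offset": [-0.0295,-0.0283,0],"twist": -1.7}

```text
time: 1.65
tool_pos: [453.9, -35.8, 404.6]
tcp_rot: [3.141, -0.0, 2.902]
contact_force: [0.9, -0.2, -0.9]
grip_width: 92.0
```

>>> play_rows:
  commands:
    - {"offset": [0,0,0],"twist": 0}
    - {"offset": [0,0,0],"twist": 0}
  jaw: 170

```text
time: 1.85
tool_pos: [453.4, -34.5, 404.1]
tcp_rot: [3.141, -0.002, 2.899]
contact_force: [-0.5, 0.1, -0.4]
grip_width: 80.4
```

```bash
python3 - <<'E'
from h import *
o,_=cap('wrist','w1.png'); print(o['time'],o['tool_pos'],np.degrees(o['tcp_rot']),o['joint_positions'],o['grip_width'])
E
```

```text
1.85 [453.40564483 -34.5066979  404.14640467] [ 1.79977484e+02 -9.43274652e-02  1.66094624e+02] [-2.44898199e-01  2.14121583e-01  1.70511385e+00  4.13993808e-04
  1.22400444e+00 -1.57314065e+00] 80.35906602201686
```

View pics/w1.png

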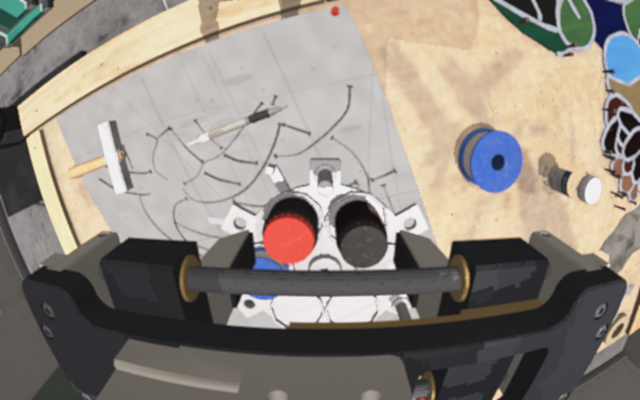

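```bash
python3 - <<'E'
from h import *
o,im=cap('wrist','w1b.png'); print(o['grip_width'],o['tool_pos'])
C=np.array([568.3,-62.8])
for a,z in [(150,102),(150,47),(90,42),(210,42),(180,0)]:
    r=140 if a==180 else 120
    an=np.radians(a+(16.26 if a!=180 else 14.5)); z=45 if a==180 else z
    print(a,z,proj('wrist',[C[0]+r*np.cos(an),C[1]+r*np.sin(an),z],o))
cv2.imwrite('pics/w1z.png',cv2.resize(im[140:260,210:430,::-1],None,fx=3.6,fy=3.6,interpolation=cv2.INTER_CUBIC))
E
```

```text
76.08052940595284 [453.04960612 -33.72268686 404.30224467]
150 102 [324.03671782 188.22957695]
150 47 [324.01804371 175.5143934 ]
90 42 [409.75329814 223.49758047]
210 42 [238.37463516 223.67631585]
180 45 [265.25210909 172.55707186]
```

View pics/w1z.png

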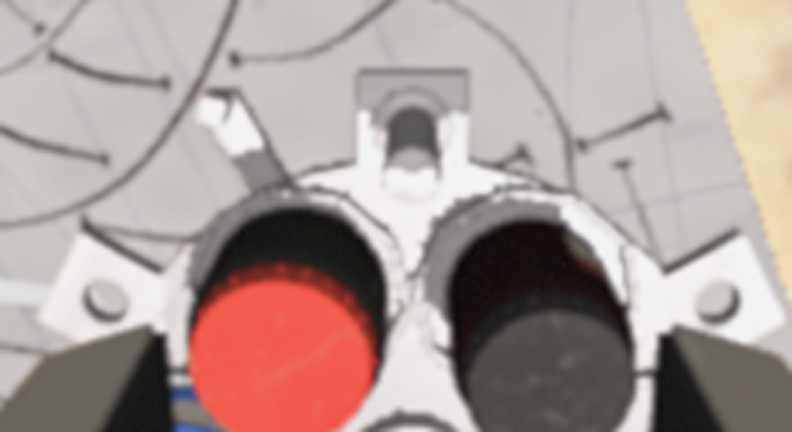

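>>> play_rows:
  commands:
    - {"offset": [0.0015,0,0.02],"twist": 0}
    - {"offset": [0,0,0.02],"twist": 0}
    - {"offset": [0,0,0.02],"twist": 0}
    - {"offset": [0,0,0.02],"twist": 0}
    - {"offset": [0,0,0],"twist": 0}
  jaw: 180

```text
time: 2.45
tool_pos: [450.8, -32.3, 323.0]
tcp_rot: [3.141, -0.005, 2.903]
contact_force: [0.0, 0.8, 0.9]
grip_width: 32.5
```

>>> play_rows:
  commands:
    - {"offset": [0,0,0],"twist": 0}
    - {"offset": [0,0,0],"twist": 0}
    - {"offset": [0,0,0],"twist": 0}

```text
time: 2.75
tool_pos: [452.2, -33.5, 325.8]
tcp_rot: [3.141, 0.002, 2.902]
contact_force: [-0.7, -0.2, 0.1]
grip_width: 27.0
```

```bash
python3 - <<'E'
from h import *
o,im=cap('wrist','w2.png'); print(o['grip_width'],o['tool_pos'])
E
```

```text
26.9880654865913 [452.21467889 -33.51413549 325.77193734]
```

View pics/w2.png

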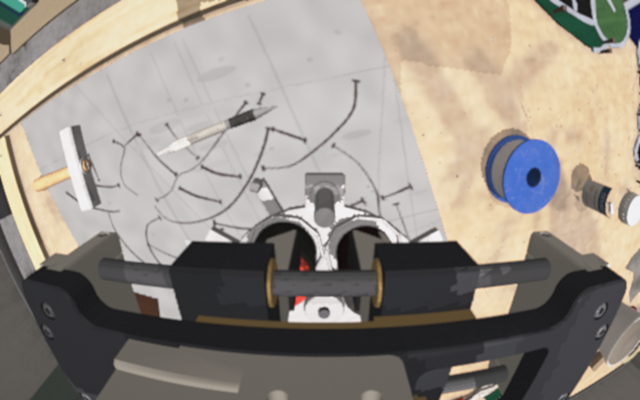

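>>> play_rows:
  commands:
    - {"offset": [0,0.0,0.02],"twist": 0}
    - {"offset": [0,0,0.02],"twist": 0}
    - {"offset": [0,0,0.02],"twist": 0}
    - {"offset": [0,0,0.02],"twist": 0}
    - {"offset": [0,0,0],"twist": 0}

```text
time: 3.3
tool_pos: [451.4, -33.6, 243.3]
tcp_rot: [3.141, -0.004, 2.901]
contact_force: [0.3, 0.7, 0.1]
grip_width: 27.2
```

```bash
python3 - <<'E'
from h import *
o,im=cap('wrist','w3.png'); print(o['grip_width'],o['tool_pos'],o['contact_force'])
cap('scene','s3.png')
print(proj('wrist',np.array(o['tool_pos'])-[0,0,159],o))
E
```

```text
27.197266745376258 [451.39980871 -33.60596352 243.26002758] [0.26691064 0.73293508 0.0913003 ]
[325.98197514 264.34357269]
```

View pics/w3.png

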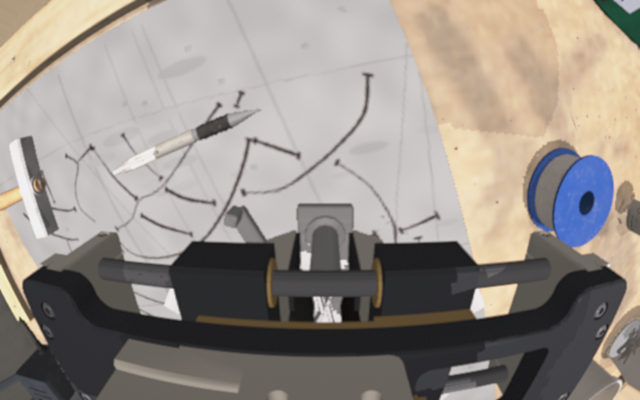

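View pics/s3.png

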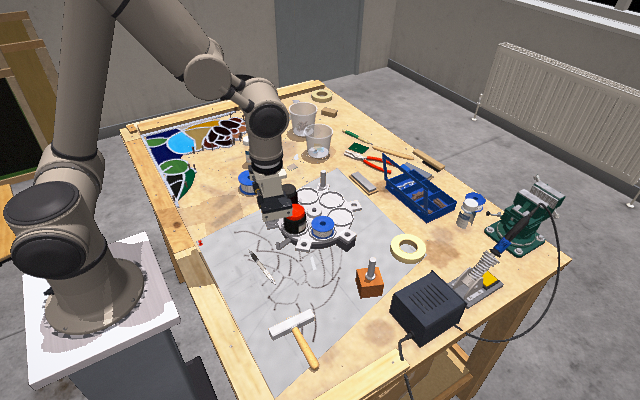

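>>> play_rows:
  commands:
    - {"offset": [-0.00016,-0.00628,0],"twist": -3}
    - {"offset": [-0.00016,-0.00628,0],"twist": -3}
    - {"offset": [-0.00016,-0.00628,0],"twist": -3}
    - {"offset": [-0.00016,-0.00628,0],"twist": -3}
    - {"offset": [-0.00016,-0.00628,0],"twist": -3}

```text
time: 3.9
tool_pos: [448.9, -65.0, 246.1]
tcp_rot: [-3.141, 0.002, -3.118]
contact_force: [0.7, 0.9, -1.0]
grip_width: 27.3
```

```bash
cat > st.py <<'E'
from h import *
o=status.get_obs(); p=o['tool_pos']; d=np.array(p[:2])-[568.3,-62.8]
print(o['time'],p,'yaw',np.degrees(o['tcp_rot'][2])%360,'pol',np.hypot(*d),np.degrees(np.arctan2(d[1],d[0]))%360,'F',o['contact_force'],o['grip_width'],'q',o['joint_positions'].round(2))
E
python3 st.py
```

```text
3.9 [448.93079115 -65.03898979 246.1250988 ] yaw 181.3455887565568 pol 119.39020519889236 181.0745620721449 F [ 0.65497132  0.91831352 -0.9905856 ] 27.288386573023807 q [-0.31  0.42  1.92  0.    0.8  -1.91]
```

>>> play_rows:
  commands:
    - {"offset": [-0.00016,-0.00628,0],"twist": -3}
    - {"offset": [-0.00016,-0.00628,0],"twist": -3}
    - {"offset": [-0.00016,-0.00628,0],"twist": -3}
    - {"offset": [-0.00016,-0.00628,0],"twist": -3}
    - {"offset": [-0.00016,-0.00628,0],"twist": -3}

```text
time: 4.4
tool_pos: [453.7, -96.1, 246.2]
tcp_rot: [-3.14, 0.002, -2.856]
contact_force: [0.0, 0.8, -0.5]
grip_width: 27.1
```

>>> play_rows:
  commands:
    - {"offset": [-0.00016,-0.00628,0],"twist": -3}
    - {"offset": [-0.00016,-0.00628,0],"twist": -3}
    - {"offset": [-0.00016,-0.00628,0],"twist": -3}
    - {"offset": [-0.00016,-0.00628,0],"twist": -3}
    - {"offset": [-0.00016,-0.00628,0],"twist": -3}

```text
time: 4.9
tool_pos: [466.3, -124.7, 246.2]
tcp_rot: [-3.14, 0.002, -2.595]
contact_force: [-0.2, 1.6, -0.2]
grip_width: 27.2
```

```bash
python3 st.py; python3 - <<'E'
from h import *
o,im=cap('wrist','w4.png')
E
```

```text
4.9 [ 466.34037856 -124.71603     246.24305617] yaw 211.34184966109015 pol 119.28687763013922 211.26864792222304 F [-0.21026565  1.58048682 -0.21069276] 27.20057492265272 q [-0.42  0.46  1.84  0.    0.83 -2.54]
```

View pics/w4.png

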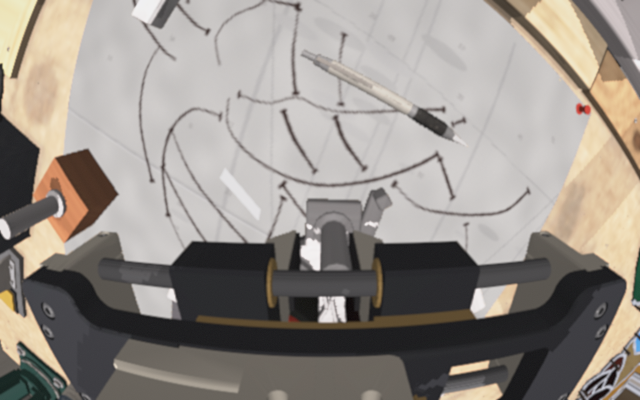

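>>> play_rows:
  commands:
    - {"offset": [-0.00016,-0.00628,0],"twist": -3}
    - {"offset": [-0.00016,-0.00628,0],"twist": -3}
    - {"offset": [-0.00016,-0.00628,0],"twist": -3}
    - {"offset": [-0.00016,-0.00628,0],"twist": -3}
    - {"offset": [-7e-05,-0.00419,0],"twist": -2}

```text
time: 5.45
tool_pos: [484.1, -147.3, 245.9]
tcp_rot: [-3.141, 0.001, -2.352]
contact_force: [-0.8, 2.4, 0.8]
grip_width: 26.9
```

>>> play_rows:
  commands:
    - {"offset": [-2e-05,-0.00209,0],"twist": -1}
    - {"offset": [-2e-05,-0.00209,0],"twist": -1}
    - {"offset": [0,0,0],"twist": 0}

```text
time: 5.75
tool_pos: [487.2, -150.5, 245.2]
tcp_rot: [-3.14, 0.0, -2.318]
contact_force: [0.6, -0.3, -1.0]
grip_width: 26.8
```

```bash
python3 st.py; python3 - <<'E'
from h import *
o,im=cap('wrist','w5.png');cap('scene','s5.png')
cv2.imwrite('pics/w5z.png',np.hstack([cv2.resize(im[180:280,240:420,::-1],None,fx=4.4,fy=4.4,interpolation=cv2.INTER_CUBIC)]))
s=cv2.imread('pics/s5.png');cv2.imwrite('pics/s5z.png',cv2.resize(s[160:310,240:440],None,fx=4,fy=4,interpolation=cv2.INTER_CUBIC))
E
```

```text
5.75 [ 487.22560106 -150.49617652  245.19531231] yaw 227.21567943245736 pol 119.43063903608987 227.24686917118757 F [ 0.61780318 -0.34710578 -0.96386976] 26.787848455607406 q [-0.45  0.5   1.77 -0.    0.87 -2.84]
```

View pics/w5z.png

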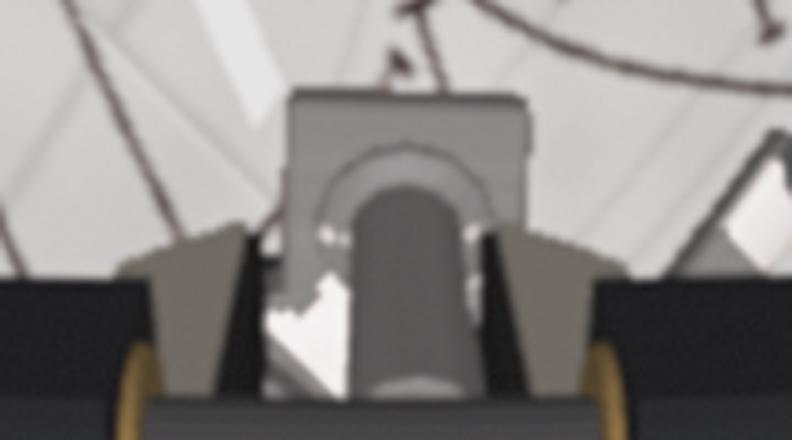

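View pics/s5z.png

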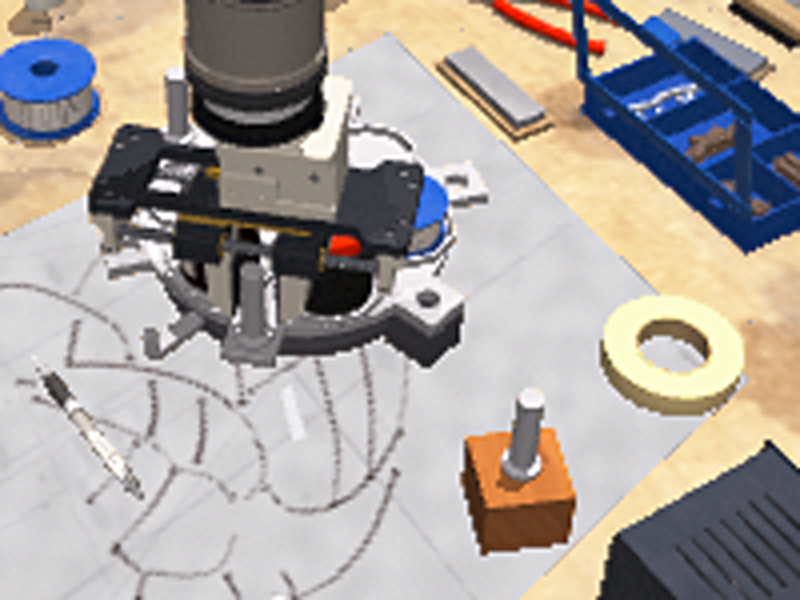

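>>> play_rows:
  commands:
    - {"offset": [-2e-05,-0.00209,0],"twist": -1}
    - {"offset": [0,0,0],"twist": 0}
    - {"offset": [0,0,0],"twist": 0}

```text
time: 6.15
tool_pos: [488.6, -151.8, 244.7]
tcp_rot: [3.142, 0.0, -2.3]
contact_force: [0.2, 0.3, -0.2]
grip_width: 27.0
```

>>> play_rows:
  commands:
    - {"offset": [-2e-05,-0.00209,0],"twist": -1}
    - {"offset": [0,0,0],"twist": 0}
    - {"offset": [0,0,0],"twist": 0}

```text
time: 6.45
tool_pos: [490.1, -153.1, 244.6]
tcp_rot: [3.141, -0.0, -2.283]
contact_force: [-1.1, 0.1, 0.7]
grip_width: 27.2
```

```bash
python3 st.py; python3 - <<'E'
from h import *
o,im=cap('wrist','w6.png')
cv2.imwrite('pics/w6z.png',np.hstack([cv2.resize(im[180:280,240:420,::-1],None,fx=4.4,fy=4.4,interpolation=cv2.INTER_CUBIC)]))
E
```

```text
6.45 [ 490.06393232 -153.12327981  244.62213332] yaw 229.22085199777777 pol 119.49551105341736 229.10159885217448 F [-1.14017983  0.12901419  0.68202177] 27.178766072044812 q [-0.45  0.51  1.76  0.    0.87 -2.88]
```

View pics/w6z.png

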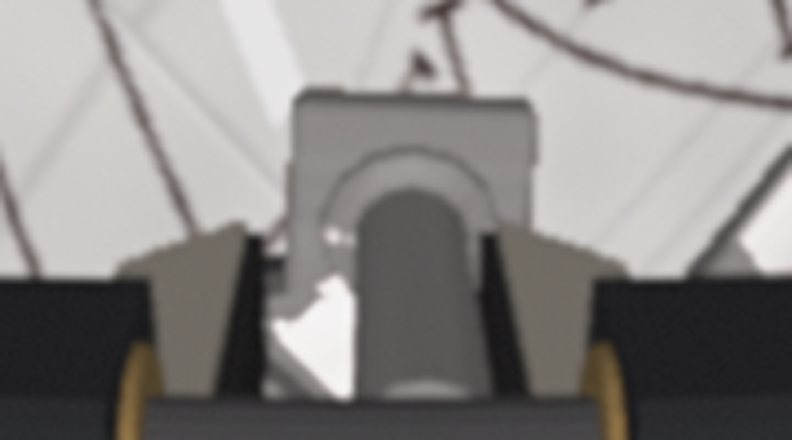

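>>> play_rows:
  commands:
    - {"offset": [0,0.003,0],"twist": 0}
    - {"offset": [0,0,0],"twist": 0}
    - {"offset": [0,0,0],"twist": 0}
  jaw: 150

```text
time: 6.8
tool_pos: [487.8, -151.1, 244.8]
tcp_rot: [-3.141, 0.0, -2.282]
contact_force: [0.2, 0.8, -0.3]
grip_width: 37.2
```

>>> play_rows:
  commands:
    - {"offset": [0,0,-0.03],"twist": 0}
    - {"offset": [0,0,-0.03],"twist": 0}
    - {"offset": [0,0,-0.03],"twist": 0}
    - {"offset": [0,0,-0.03],"twist": 0}
    - {"offset": [0,0,-0.03],"twist": 0}

```text
time: 7.3
tool_pos: [487.7, -151.1, 396.1]
tcp_rot: [-3.141, 0.0, -2.283]
contact_force: [0.7, 0.5, 0.1]
grip_width: 37.8
```

>>> play_rows:
  commands:
    - {"offset": [0.03,0,0],"twist": 8}
    - {"offset": [0.03,0,0],"twist": 8}
    - {"offset": [0.03,0,0],"twist": 8}
    - {"offset": [0.03,0,0],"twist": 8}
    - {"offset": [0,0,0],"twist": 0}
  jaw: 0

```text
time: 7.8
tool_pos: [391.3, -223.8, 394.8]
tcp_rot: [3.141, -0.001, -2.847]
contact_force: [-0.1, 0.8, 0.5]
grip_width: 73.2
```

```bash
python3 st.py; python3 - <<'E'
from h import *
o,im=cap('wrist','w7.png'); o,t=cap('top','t7.png'); cap('scene','s7.png')
cv2.imwrite('pics/t7z.png',cv2.resize(t[160:280,285:445,::-1],None,fx=5,fy=5,interpolation=cv2.INTER_CUBIC))
s=cv2.imread('pics/s7.png');cv2.imwrite('pics/s7z.png',cv2.resize(s[160:310,240:440],None,fx=4,fy=4,interpolation=cv2.INTER_CUBIC))
E
```

```text
7.8 [ 391.3244011  -223.8086753   394.78827093] yaw 196.89116040911222 pol 239.25751007297166 222.29526565301367 F [-0.08686889  0.77887498  0.48720993] 73.23266363222535 q [-0.69  0.22  1.73 -0.    1.2  -2.55]
```

View pics/w7.png

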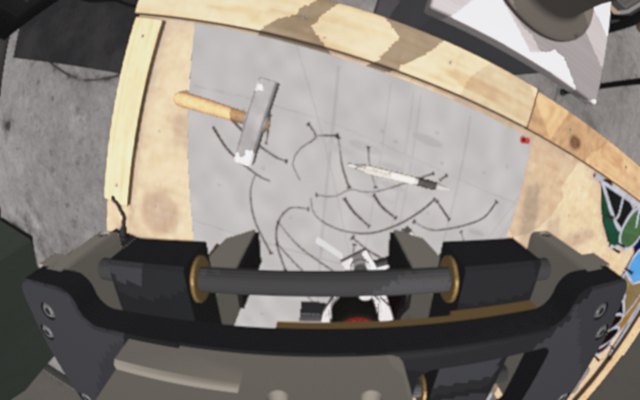

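View pics/t7z.png

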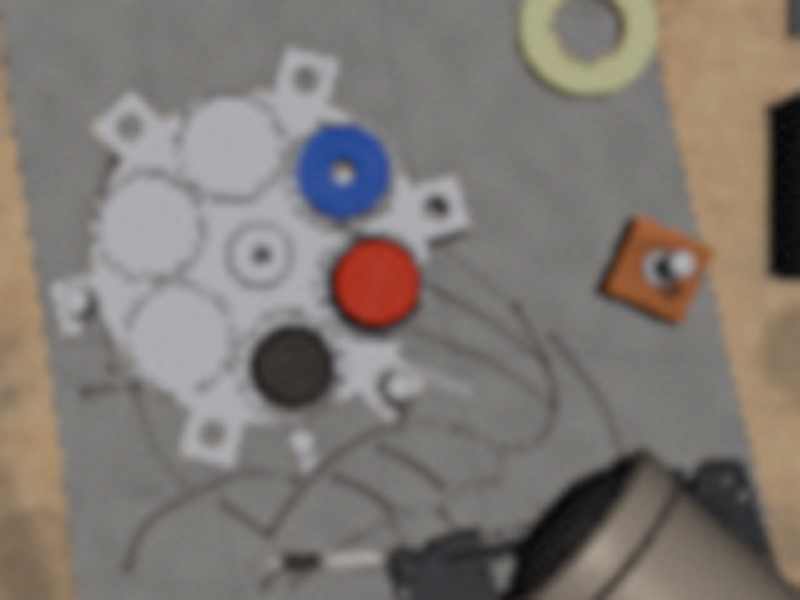

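View pics/s7z.png

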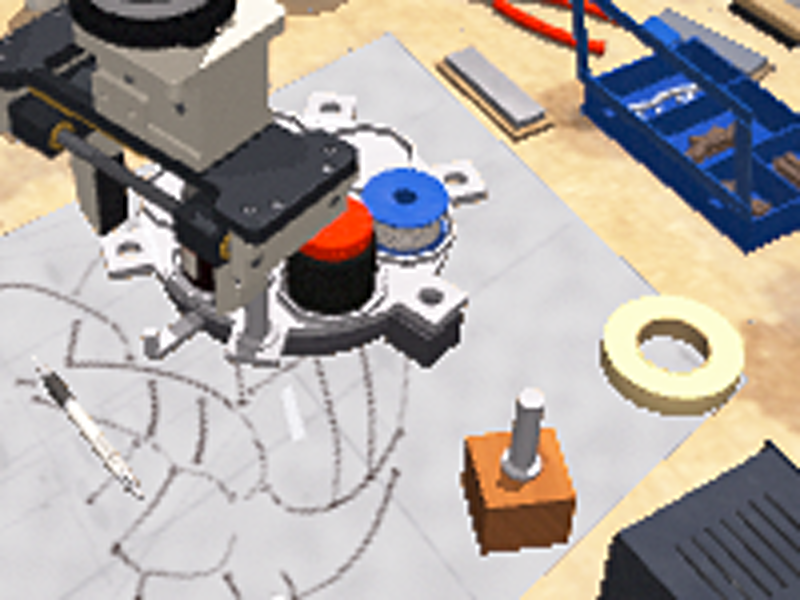

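```bash
python3 - <<'E'
from h import *
for nm,a,b,boxes in [('top','top0.png','t7.png',[(365,193,380,210),(337,168,354,184)]),('scene','scene0.png','s7.png',[(334,225,358,243),(345,198,362,213)])]:
    A=cv2.imread('pics/'+a,0).astype(np.float32);B=cv2.imread('pics/'+b,0).astype(np.float32)
    for x0,y0,x1,y1 in boxes:
        a_=A[y0:y1,x0:x1];b_=B[y0:y1,x0:x1]
        print(nm,cv2.phaseCorrelate(a_,b_,cv2.createHanningWindow(a_.shape[::-1],cv2.CV_32F)))
    # per px mm at lock
    for p in [(598,-179,42)]: q=proj(nm,p); print(q, proj(nm,(p[0]+10,p[1],42))-q, proj(nm,(p[0],p[1]+10,42))-q)
E
```

```text
top ((0.38862150645048477, -0.28078933721399224), 0.9680800985406947)
top ((-0.39355893344148285, -0.3037327614277494), 0.9390532026688257)
[372.322924   202.61042573] [ 0.04942332 -3.03822297] [-3.0553252  -0.07700616]
scene ((0.19101319623080926, -0.039970082738609136), 1.0217744942616533)
scene ((-0.08301610422713956, 0.2957969680505075), 0.977472229357119)
[345.81749287 234.33196665] [ 3.08233743 -1.39855898] [-2.1420131  -2.31731923]
```

>>> play_rows:
  commands:
    - {"offset": [0,0,0],"twist": 8}
    - {"offset": [0,0,0],"twist": 8}
    - {"offset": [0,0,0],"twist": 8}
    - {"offset": [0,0,0],"twist": 8}
    - {"offset": [0,0,0],"twist": 8}

```text
time: 8.45
tool_pos: [394.4, -222.4, 394.6]
tcp_rot: [3.141, 0.0, 2.741]
contact_force: [0.1, -0.2, 0.9]
grip_width: 92.3
```

>>> play_rows:
  commands:
    - {"offset": [0,0,0],"twist": 8}
    - {"offset": [0,0,0],"twist": 8}
    - {"offset": [0,0,0],"twist": 8}
    - {"offset": [0,0,0],"twist": 8}
    - {"offset": [0,0,0],"twist": 8}

```text
time: 8.95
tool_pos: [394.4, -222.4, 394.6]
tcp_rot: [3.141, 0.0, 2.043]
contact_force: [-0.5, -0.1, -0.1]
grip_width: 91.6
```

>>> play_rows:
  commands:
    - {"offset": [0,0,0],"twist": 8}
    - {"offset": [0,0,0],"twist": 4.4}
    - {"offset": [0,0,0],"twist": 0}

```text
time: 9.25
tool_pos: [394.3, -222.4, 394.6]
tcp_rot: [3.141, -0.0, 1.832]
contact_force: [0.1, -0.2, 0.3]
grip_width: 92.1
```

```bash
cat > go.py <<'E'
import sys
from h import *
x,y,z,psi=map(float,sys.argv[1:5]); o=status.get_obs(); Rt=R.from_euler('xyz',o['tcp_rot']).as_matrix()
print('pos',o['tool_pos'].round(1),'yaw',np.degrees(o['tcp_rot'][2])%360,'tool delta mm',(Rt.T@(np.array([x,y,z])-o['tool_pos'])).round(1),'twist',((np.degrees(o['tcp_rot'][2])-psi+180)%360-180).round(2),'q',o['joint_positions'].round(2))
E
python3 go.py 566.7 -322.7 395 104.5
```

```text
pos [ 394.3 -222.4  394.6] yaw 104.940618327591 tool delta mm [-141.4  140.7   -0.4] twist 0.44 q [-0.68  0.22  1.73  0.    1.2  -0.94]
```

>>> play_rows:
  commands:
    - {"offset": [-0.0283,0.0281,0],"twist": 0.1}
    - {"offset": [-0.0283,0.0281,0],"twist": 0.1}
    - {"offset": [-0.0283,0.0281,0],"twist": 0.1}
    - {"offset": [-0.0283,0.0281,0],"twist": 0.1}
    - {"offset": [-0.0283,0.0281,0],"twist": 0}
  jaw: 120

```text
time: 9.75
tool_pos: [567.1, -324.4, 394.3]
tcp_rot: [3.141, -0.0, 1.827]
contact_force: [0.7, 0.1, 0.5]
grip_width: 56.6
```

>>> play_rows:
  commands:
    - {"offset": [0,0,0.03],"twist": 0}
    - {"offset": [0,0,0.03],"twist": 0}
    - {"offset": [0,0,0],"twist": 0}
    - {"offset": [0,0,0],"twist": 0}

```text
time: 10.15
tool_pos: [565.6, -324.0, 334.7]
tcp_rot: [-3.141, -0.001, 1.825]
contact_force: [0.5, -0.7, 1.3]
grip_width: 48.5
```

```bash
python3 go.py 566.7 -322.7 248 104.5; python3 - <<'E'
from h import *
o,im=cap('wrist','w8.png')
for p in [(566.7,-322.7,108),(566.7,-322.7,51),(598.4,-179,42)]: print(proj('wrist',p,o))
print(proj('wrist',np.array(o['tool_pos'])-[0,0,159],o))
cv2.imwrite('pics/w8z.png',cv2.resize(im[140:300,220:430,::-1],None,fx=3.6,fy=3.6,interpolation=cv2.INTER_CUBIC))
E
```

```text
pos [ 565.6 -324.   334.7] yaw 104.56033939650658 tool delta mm [ 0.9  1.4 86.7] twist 0.06 q [-0.64  0.63  1.24  0.    1.27 -0.89]
[325.3005969  215.36195196]
[325.16257543 193.20897335]
[401.53641241  46.81150484]
[322.81728988 263.03629841]
```

View pics/w8.png

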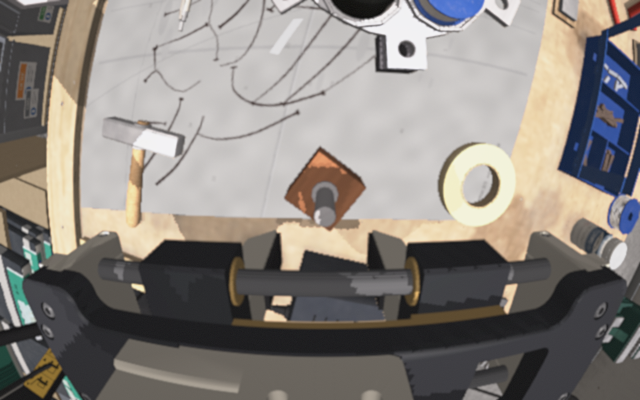

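View pics/w8z.png

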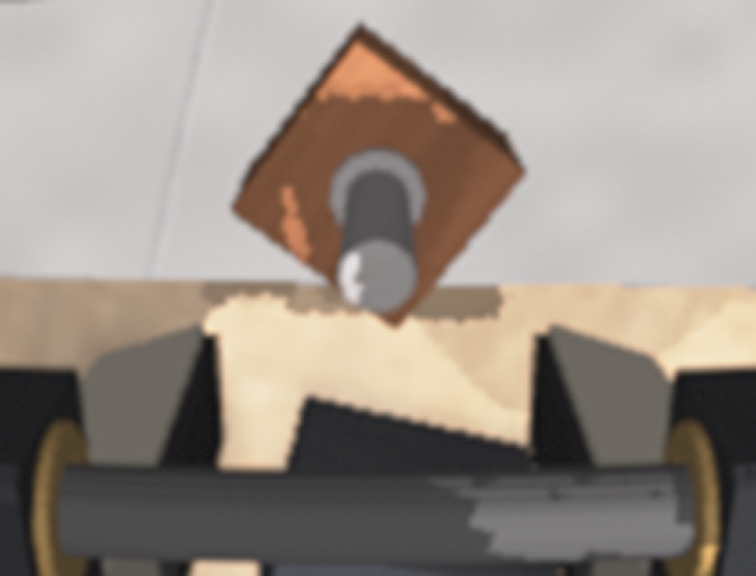

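>>> play_rows:
  commands:
    - {"offset": [0.0003,0.0006,0.02],"twist": 0}
    - {"offset": [0,0,0.02],"twist": 0}
    - {"offset": [0,0,0.02],"twist": 0}
    - {"offset": [0,0,0.02],"twist": 0}
    - {"offset": [0,0,0.006],"twist": 0}

```text
time: 10.7
tool_pos: [565.7, -323.8, 248.8]
tcp_rot: [3.141, -0.0, 1.823]
contact_force: [-0.4, 0.7, 0.4]
grip_width: 48.6
```

>>> play_rows:
  commands:
    - {"offset": [0,0,0],"twist": 0}
    - {"offset": [0,0,0],"twist": 0}

```text
time: 10.9
tool_pos: [566.1, -324.2, 250.6]
tcp_rot: [3.14, 0.002, 1.823]
contact_force: [-0.6, 0.1, -0.3]
grip_width: 48.8
```

```bash
python3 st.py; python3 - <<'E'
from h import *
o,im=cap('wrist','w9.png')
cv2.imwrite('pics/w9z.png',cv2.resize(im[140:300,220:430,::-1],None,fx=3.6,fy=3.6,interpolation=cv2.INTER_CUBIC))
E
```

```text
10.9 [ 566.10717066 -324.15706369  250.62277486] yaw 104.44100026608282 pol 261.3662626319834 269.51929013760395 F [-0.60993668  0.11193765 -0.29837942] 48.82307637884354 q [-0.64  0.71  1.33  0.    1.09 -0.89]
```

View pics/w9z.png

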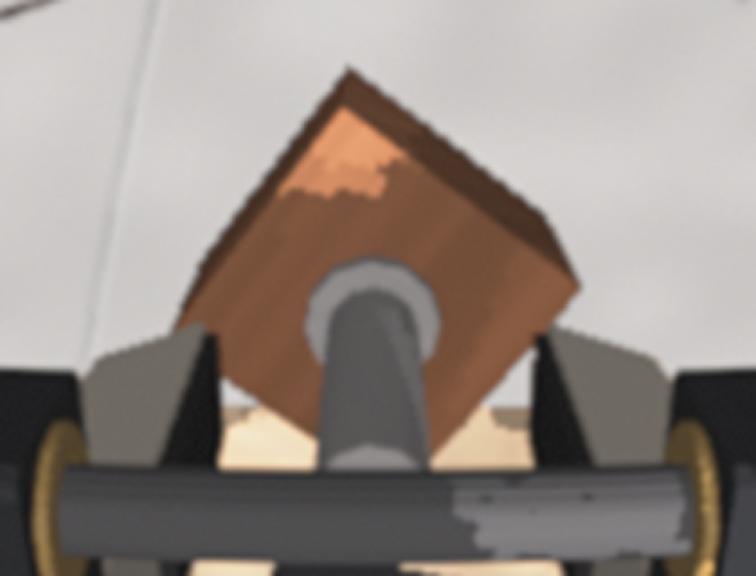

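```bash
python3 - <<'E'
from h import *
o=status.get_obs()
print(onz('wrist',(323.6,228.7),51,o), onz('wrist',(323.6,211.6),51,o), o['tool_pos'])
E
```

```text
[ 566.4958188  -322.66576761   51.        ] [ 563.68227561 -311.7388488    51.        ] [ 566.08935499 -324.1681915   250.64741856]
```

>>> play_rows:
  commands:
    - {"offset": [0,0,0],"twist": 0}
    - {"offset": [0,0,0],"twist": 0}
    - {"offset": [0,0,0],"twist": 0}
    - {"offset": [0,0,0],"twist": 0}
    - {"offset": [0,0,0],"twist": 0}
  jaw: 255

```text
time: 11.45
tool_pos: [565.6, -323.9, 248.7]
tcp_rot: [3.141, -0.0, 1.823]
contact_force: [0.2, -0.5, 0.3]
grip_width: 14.9
```

>>> play_rows:
  commands:
    - {"offset": [0,0,0],"twist": 0}
    - {"offset": [0,0,0],"twist": 0}
    - {"offset": [0,0,0],"twist": 0}
    - {"offset": [0,0,0],"twist": 0}
    - {"offset": [0,0,0],"twist": 0}

```text
time: 11.95
tool_pos: [565.6, -323.9, 248.7]
tcp_rot: [3.142, -0.0, 1.823]
contact_force: [0.1, 1.0, 0.7]
grip_width: 15.3
```

```bash
python3 st.py
```

```text
11.95 [ 565.64349483 -323.86819276  248.72502298] yaw 104.42750223522611 pol 261.0817080732735 269.417005648127 F [0.09480096 0.98331083 0.69984431] 15.322654158361654 q [-0.64  0.72  1.33  0.    1.09 -0.89]
```

>>> play_rows:
  commands:
    - {"offset": [0,0,-0.01],"twist": 0}
    - {"offset": [0,0,-0.02],"twist": 0}
    - {"offset": [0,0,-0.02],"twist": 0}
    - {"offset": [0,0,-0.025],"twist": 0}
    - {"offset": [0,0,-0.025],"twist": 0}

```text
time: 12.45
tool_pos: [565.4, -323.8, 349.9]
tcp_rot: [-3.141, -0.0, 1.822]
contact_force: [-0.2, -0.4, -1.5]
grip_width: 15.4
```

>>> play_rows:
  commands:
    - {"offset": [0,0,0],"twist": 0}
    - {"offset": [0,0,0],"twist": 0}

```text
time: 12.65
tool_pos: [565.5, -323.8, 348.9]
tcp_rot: [3.141, 0.0, 1.823]
contact_force: [-0.6, 0.3, -2.4]
grip_width: 15.4
```

```bash
python3 go.py 598.4 -179 348 104.5; python3 - <<'E'
from h import *
o,im=cap('wrist','w10.png')
print(proj('wrist',(598.4,-179,42),o))
E
```

```text
pos [ 565.5 -323.8  348.9] yaw 104.42255474044507 tool delta mm [132.   68.    0.9] twist -0.08 q [-0.64  0.62  1.22  0.    1.3  -0.89]
[397.40575352  49.19574357]
```

View pics/w10.png

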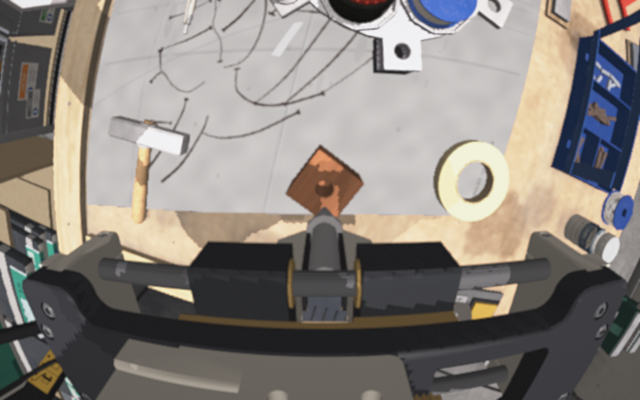

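>>> play_rows:
  commands:
    - {"offset": [0.016,0.0136,0],"twist": 0}
    - {"offset": [0.016,0.0136,0],"twist": 0}
    - {"offset": [0.016,0.0136,0],"twist": 0}
    - {"offset": [0.016,0.0136,0],"twist": 0}
    - {"offset": [0.016,0.0136,0],"twist": 0}

```text
time: 13.2
tool_pos: [611.6, -228.6, 346.6]
tcp_rot: [-3.139, -0.003, 1.822]
contact_force: [-0.2, 0.7, -1.5]
grip_width: 15.8
```

>>> play_rows:
  commands:
    - {"offset": [0,0,0],"twist": 0}
    - {"offset": [0,0,0],"twist": 0}
    - {"offset": [0,0,0],"twist": 0}

```text
time: 13.5
tool_pos: [611.2, -230.2, 347.8]
tcp_rot: [-3.14, -0.001, 1.822]
contact_force: [-0.3, -0.4, -0.8]
grip_width: 15.8
```

```bash
python3 go.py 598.4 -179 348 104.5; python3 - <<'E'
from h import *
o,im=cap('wrist','w11.png')
for r,a,z in [(120,284.5,30),(120,284.5,42),(120,286.3,42)]:
  an=np.radians(a); print(proj('wrist',(568.3+r*np.cos(an),-62.8+r*np.sin(an),z),o))
cv2.imwrite('pics/w11z.png',cv2.resize(im[90:270,220:430,::-1],None,fx=3.3,fy=3.3,interpolation=cv2.INTER_CUBIC))
E
```

```text
pos [ 611.2 -230.2  347.8] yaw 104.38580415149896 tool delta mm [52.8  0.4 -0.1] twist -0.11 q [-0.48  0.62  1.22 -0.    1.3  -0.73]
[324.34498274 131.05922674]
[324.32301803 132.05843604]
[328.44530917 131.99332399]
```

View pics/w11z.png

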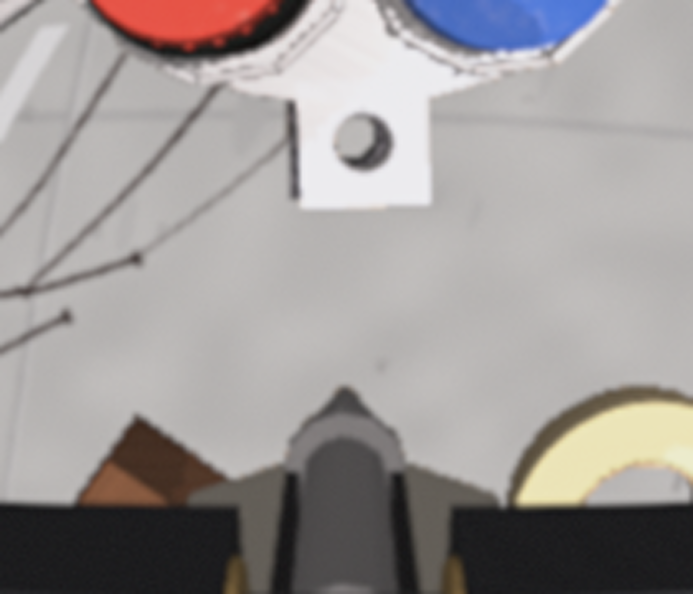

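```bash
python3 - <<'E'
from h import *
a=cv2.imread('pics/w11.png')[118:150,305:350]; b=cv2.imread('pics/t7.png')[235:255,335:355]
a=cv2.resize(a,None,fx=12,fy=12,interpolation=cv2.INTER_CUBIC); b=cv2.resize(b,(384,384),interpolation=cv2.INTER_CUBIC)
b=cv2.copyMakeBorder(b,0,0,0,0,0); 
c=np.zeros((384,540+240,3),np.uint8); c[:a.shape[0],:540]=a; c[:,540:]=b[:,:240]
cv2.imwrite('pics/z11.png',c)
im=cv2.imread('pics/w11.png',0)
for r in range(124,142,1): print(r,im[r,318:344])
E
```

```text
124 [231 232 234 234 234 233 229 222 211 191 178 174 174 181 191 199 217 228
 234 235 235 235 235 235 235 235]
125 [231 233 235 235 234 229 217 197 181 165 157 155 152 146 139 145 170 202
 224 232 235 235 235 235 235 235]
126 [231 233 235 234 230 218 196 180 175 173 170 169 165 148 118 104 121 154
 191 223 234 236 235 235 235 235]
127 [233 234 234 231 220 203 186 180 181 182 183 183 180 165 135 101  90 109
 149 198 229 235 236 235 235 235]
128 [234 235 233 224 207 190 183 184 183 185 185 185 185 180 158 114  83  86
 116 166 218 233 236 235 235 235]
129 [235 235 230 216 195 184 184 185 185 185 185 185 186 185 166 121  86  82
  96 136 191 227 235 235 235 235]
130 [235 234 227 208 189 184 184 185 185 184 185 186 186 184 166 121  87  83
  84 111 162 217 232 235 235 235]
131 [235 233 224 202 186 184 185 185 184 184 184 185 185 185 167 120  81  77
  78  95 145 203 229 234 235 235]
132 [235 233 222 197 183 184 185 185 184 184 185 186 186 184 164 116  76  74
  78  91 136 195 228 235 235 235]
133 [235 232 219 186 178 183 185 185 185 184 185 185 184 175 147 103  79  85
  87  90 130 190 227 235
[... 197 characters left out ...]

  90 107 158 211 231 235 235 235]
136 [236 235 229 213 189 177 173 173 175 174 168 148 112  75  63  80  95  92
  90 122 177 221 232 235 235 235]
137 [235 235 232 220 189 158 139 135 134 134 128 105  75  63  73  84  89  90
 104 146 197 227 234 235 235 235]
138 [235 235 234 226 204 161 121  95  81  78  74  67  61  72  84  84  87 104
 135 179 220 232 235 235 235 235]
139 [235 235 235 233 224 196 155 114  79  63  65  68  70  79  88  93 109 138
 175 213 231 236 236 235 235 235]
140 [235 235 236 236 233 225 202 165 130 111 103  99  96  98 108 127 154 185
 215 229 235 236 235 235 235 235]
141 [235 235 235 236 236 234 227 212 189 173 159 148 143 148 161 183 208 224
 231 235 236 235 235 235 235 235]
```

View pics/z11.png

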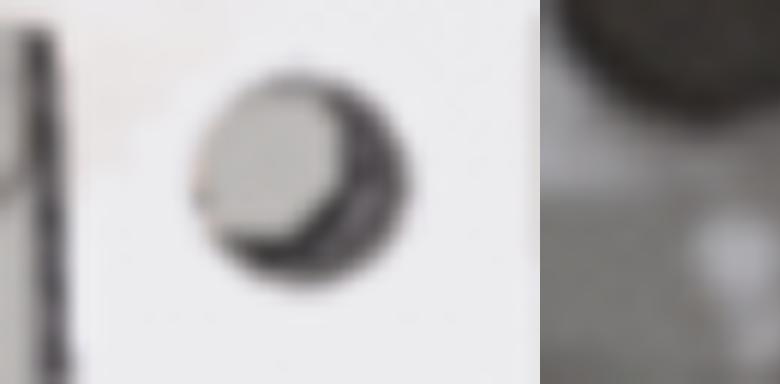

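```bash
python3 - <<'E'
from h import *
p,r=np.array([611.2,-230.2,347.8]),None
o=status.get_obs(); # arm holds; nearly same pose
print(o['tool_pos'])
psi=o['tcp_rot'][2]; x=np.array([np.cos(psi),np.sin(psi)]); y=np.array([np.sin(psi),-np.cos(psi)])
def tl(uv,z): 
    P=onz('wrist',uv,z,o)[:2]-np.array(o['tool_pos'])[:2]; return np.round([P@x,P@y],2)
print('dial hole c',tl((329.9,132.6),42), onz('wrist',(329.9,132.6),42,o))
print('dial L/R',tl((321.2,132.6),42),tl((338.4,132.6),42),'T/B',tl((329.9,124),42),tl((329.9,141),42))
for z in (0,30,32): print(z,'right',tl((333.0,131),z),'bottom',tl((327,137.2),z))
# fitted fixed hole
for a in (283.5,284.5,285.5):
  P=np.array([568.3+120*np.cos(np.radians(a)),-62.8+120*np.sin(np.radians(a))])-np.array(o['tool_pos'])[:2]; print(a,P@x,P@y)
# pin tip & collar
c=[tl((220+345/3.3,90+395/3.3),z) for z in (90,95,100)]; print('tip',c)
E
```

```text
[ 611.11863797 -230.38871661  348.0845151 ]
dial hole c [52.26  5.55] [ 603.52577286 -178.38265354   42.        ]
dial L/R [52.25 -2.42] [52.3  13.33] T/B [60.2   5.52] [44.47  5.57]
0 right [50.53  9.49] bottom [43.92  3.21]
30 right [52.83  8.7 ] bottom [46.83  2.99]
32 right [52.99  8.64] bottom [47.03  2.97]
283.5 52.98588508845457 -1.7146959880747996
284.5 52.97260862473584 0.3796304505309923
285.5 52.99588521930573 2.4738696193169654
tip [array([-5.64,  0.73]), array([-3.92,  0.73]), array([-2.2 ,  0.73])]
```

```bash
python3 - <<'E'
from h import *
o=status.get_obs()
psi=o['tcp_rot'][2]; x=np.array([np.cos(psi),np.sin(psi)]); y=np.array([np.sin(psi),-np.cos(psi)])
im=cv2.imread('pics/w11.png')[200:245,300:348]
cv2.imwrite('pics/z11b.png',cv2.resize(im,None,fx=12,fy=12,interpolation=cv2.INTER_CUBIC))
tp=o['tool_pos']
for X in (-2,0,2):
  for lab,dz,r in (('tip',105.3,2.5),('collarbot',145.3,12),('collartop',150.3,12),('griptopbase',150.3,8)):
    P=np.array([*(tp[:2]+x*(X+r)),dz]); print(X,lab,proj('wrist',P,o).round(1), end=' ')
    Q=np.array([*(tp[:2]+x*X),dz]); print([proj('wrist',[*(Q[:2]+s*r*y),dz],o).round(1)[0] for s in (-1,1)])
E
```

```text
-2 tip [323.6 208.6] [np.float64(320.3), np.float64(326.9)]
-2 collarbot [323.3 214.8] [np.float64(304.5), np.float64(342.2)]
-2 collartop [323.3 217.6] [np.float64(304.0), np.float64(342.6)]
-2 griptopbase [323.3 223.7] [np.float64(310.4), np.float64(336.2)]
0 tip [323.6 206.1] [np.float64(320.3), np.float64(326.9)]
0 collarbot [323.3 211.8] [np.float64(304.4), np.float64(342.3)]
0 collartop [323.3 214.5] [np.float64(303.9), np.float64(342.7)]
0 griptopbase [323.3 220.7] [np.float64(310.4), np.float64(336.3)]
2 tip [323.6 203.5] [np.float64(320.3), np.float64(326.9)]
2 collarbot [323.3 208.7] [np.float64(304.3), np.float64(342.3)]
2 collartop [323.3 211.4] [np.float64(303.8), np.float64(342.8)]
2 griptopbase [323.3 217.6] [np.float64(310.3), np.float64(336.3)]
```

View pics/z11b.png

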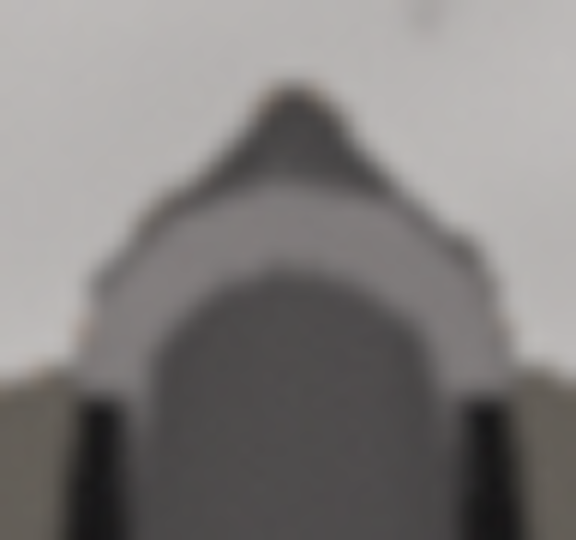

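>>> play_rows:
  commands:
    - {"offset": [0.013,0.0003,0],"twist": 0}
    - {"offset": [0.013,0.0003,0],"twist": 0}
    - {"offset": [0.013,0.0003,0],"twist": 0}
    - {"offset": [0.0132,0.0002,0],"twist": 0}
    - {"offset": [0,0,0],"twist": 0}

```text
time: 14.05
tool_pos: [599.3, -176.3, 349.1]
tcp_rot: [3.142, -0.001, 1.825]
contact_force: [-0.7, 0.3, -1.6]
grip_width: 15.6
```

>>> play_rows:
  commands:
    - {"offset": [0,0,0.015],"twist": 0}
    - {"offset": [0,0,0.015],"twist": 0}
    - {"offset": [0,0,0.015],"twist": 0}
    - {"offset": [0,0,0.01],"twist": 0}
    - {"offset": [0,0,0],"twist": 0}

```text
time: 14.55
tool_pos: [599.3, -178.6, 292.2]
tcp_rot: [-3.139, -0.002, 1.823]
contact_force: [0.2, -0.3, -1.7]
grip_width: 15.1
```

>>> play_rows:
  commands:
    - {"offset": [0,0,0],"twist": 0}
    - {"offset": [0,0,0],"twist": 0}
    - {"offset": [0,0,0],"twist": 0}

```text
time: 14.85
tool_pos: [599.8, -178.7, 294.6]
tcp_rot: [3.14, 0.001, 1.823]
contact_force: [0.2, -0.1, -1.1]
grip_width: 15.5
```

```bash
python3 st.py; python3 - <<'E'
from h import *
o,im=cap('wrist','w12.png');o2,s=cap('scene','s12.png');
cv2.imwrite('pics/w12z.png',cv2.resize(im[150:290,240:410,::-1],None,fx=4.2,fy=4.2,interpolation=cv2.INTER_CUBIC))
cv2.imwrite('pics/s12z.png',cv2.resize(s[190:260,300:400,::-1],None,fx=8,fy=8,interpolation=cv2.INTER_CUBIC))
E
```

```text
14.85 [ 599.7857098  -178.73904479  294.58848476] yaw 104.4248620400154 pol 120.13830375213611 285.1934502259965 F [ 0.19306858 -0.10040476 -1.11124613] 15.471004920435123 q [-0.41  0.62  1.38  0.    1.14 -0.66]
```

View pics/w12z.png

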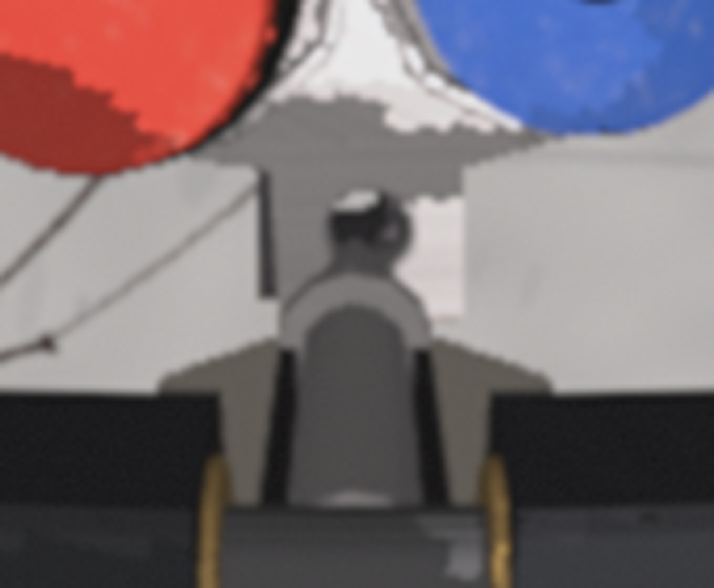

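View pics/s12z.png

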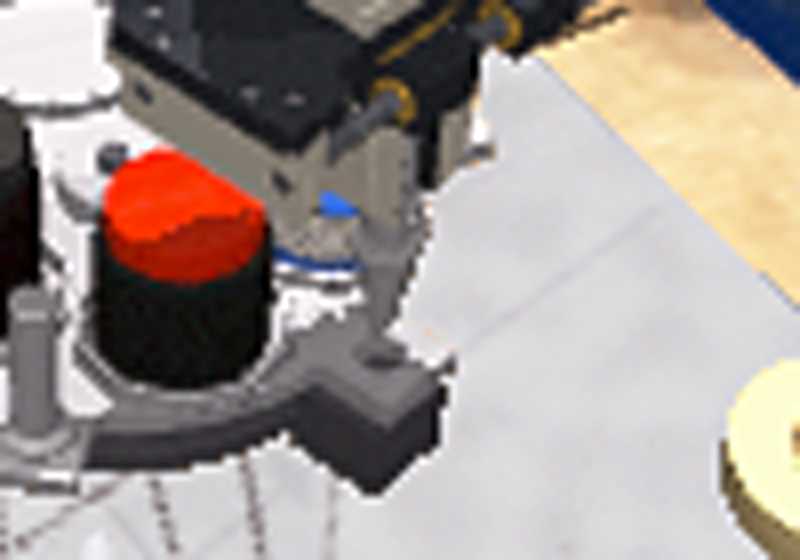

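>>> play_rows:
  commands:
    - {"offset": [0,0,0.004],"twist": 0}
    - {"offset": [0,0,0.004],"twist": 0}
    - {"offset": [0,0,0.004],"twist": 0}
    - {"offset": [0,0,0.004],"twist": 0}
    - {"offset": [0,0,0],"twist": 0}

```text
time: 15.45
tool_pos: [599.4, -178.6, 276.8]
tcp_rot: [-3.14, -0.001, 1.823]
contact_force: [-0.2, -0.7, -1.3]
grip_width: 15.4
```

>>> play_rows:
  commands:
    - {"offset": [0,0,0.003],"twist": 0}
    - {"offset": [0,0,0.003],"twist": 0}
    - {"offset": [0,0,0.002],"twist": 0}
    - {"offset": [0,0,0],"twist": 0}

```text
time: 15.85
tool_pos: [599.7, -178.6, 269.5]
tcp_rot: [3.141, -0.0, 1.823]
contact_force: [-0.2, 0.5, -1.6]
grip_width: 15.5
```

```bash
python3 st.py; python3 - <<'E'
from h import *
o,im=cap('wrist','w13.png');o2,s=cap('scene','s13.png');
cv2.imwrite('pics/w13z.png',cv2.resize(im[150:290,240:410,::-1],None,fx=4.2,fy=4.2,interpolation=cv2.INTER_CUBIC))
cv2.imwrite('pics/s13z.png',cv2.resize(s[190:260,300:400,::-1],None,fx=8,fy=8,interpolation=cv2.INTER_CUBIC))
E
```

```text
15.85 [ 599.65456825 -178.61655182  269.45649384] yaw 104.4215596966776 pol 119.98576009141199 285.14834598647633 F [-0.15791249  0.46406258 -1.5645534 ] 15.475314631093553 q [-0.41  0.65  1.4   0.    1.09 -0.66]
```

View pics/s13z.png

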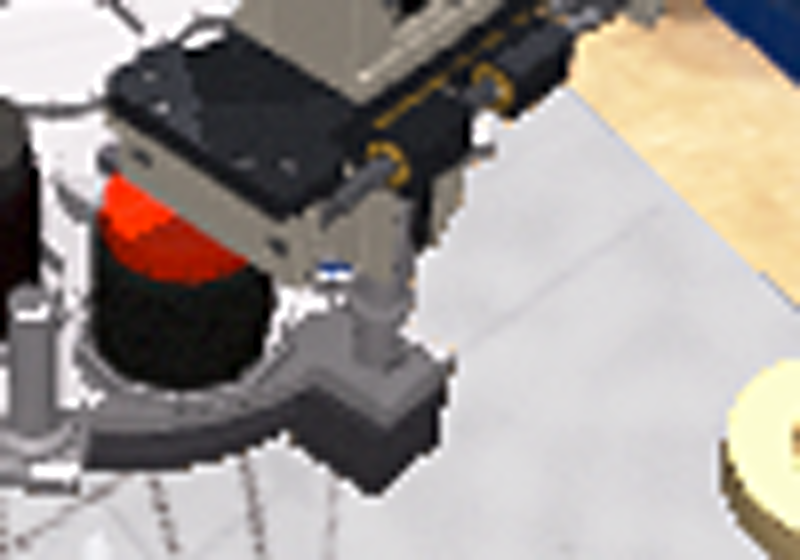

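>>> play_rows:
  commands:
    - {"offset": [0,0,0.002],"twist": 0}
    - {"offset": [0,0,0.002],"twist": 0}
    - {"offset": [0,0,0.002],"twist": 0}

```text
time: 16.25
tool_pos: [599.9, -178.6, 263.9]
tcp_rot: [3.14, 0.0, 1.823]
contact_force: [1.8, 1.3, -0.3]
grip_width: 15.5
```

>>> play_rows:
  commands:
    - {"offset": [0,0,0.002],"twist": 0}
    - {"offset": [0,0,0.002],"twist": 0}
    - {"offset": [0,0,0],"twist": 0}

```text
time: 16.55
tool_pos: [599.9, -178.6, 259.6]
tcp_rot: [3.141, 0.0, 1.823]
contact_force: [2.2, 0.2, -1.5]
grip_width: 15.2
```

>>> play_rows:
  commands:
    - {"offset": [0,0,0.002],"twist": 0}
    - {"offset": [0,0,0.002],"twist": 0}
    - {"offset": [0,0,0],"twist": 0}

```text
time: 16.85
tool_pos: [599.7, -178.7, 255.5]
tcp_rot: [3.141, 0.0, 1.823]
contact_force: [3.8, 0.3, 0.2]
grip_width: 15.3
```

>>> play_rows:
  commands:
    - {"offset": [0,0,0.002],"twist": 0}
    - {"offset": [0,0,0.002],"twist": 0}
    - {"offset": [0,0,0],"twist": 0}

```text
time: 17.15
tool_pos: [599.7, -178.7, 251.5]
tcp_rot: [3.141, 0.0, 1.823]
contact_force: [4.4, 0.4, -1.6]
grip_width: 15.6
```

>>> play_rows:
  commands:
    - {"offset": [0,0,0.002],"twist": 0}
    - {"offset": [0,0,0.002],"twist": 0}
    - {"offset": [0,0,0],"twist": 0}

```text
time: 17.45
tool_pos: [599.5, -178.7, 247.6]
tcp_rot: [-3.141, 0.0, 1.823]
contact_force: [3.6, 0.2, 1.3]
grip_width: 15.4
```

>>> play_rows:
  commands:
    - {"offset": [0,0,0.0015],"twist": 0}
    - {"offset": [0,0,0],"twist": 0}

```text
time: 17.65
tool_pos: [599.5, -178.7, 245.9]
tcp_rot: [-3.141, -0.0, 1.823]
contact_force: [3.9, -0.9, 0.3]
grip_width: 15.3
```

```bash
python3 st.py; python3 - <<'E'
from h import *
o2,s=cap('scene','s14.png');
cv2.imwrite('pics/s14z.png',cv2.resize(s[190:260,300:400,::-1],None,fx=8,fy=8,interpolation=cv2.INTER_CUBIC))
E
```

```text
17.65 [ 599.5217737  -178.6868203   245.91290133] yaw 104.42327966739926 pol 120.01897463680315 285.0783880154511 F [ 3.86020026 -0.8638614   0.33902884] 15.276533085375755 q [-0.41  0.68  1.42 -0.    1.04 -0.66]
```

View pics/s14z.png

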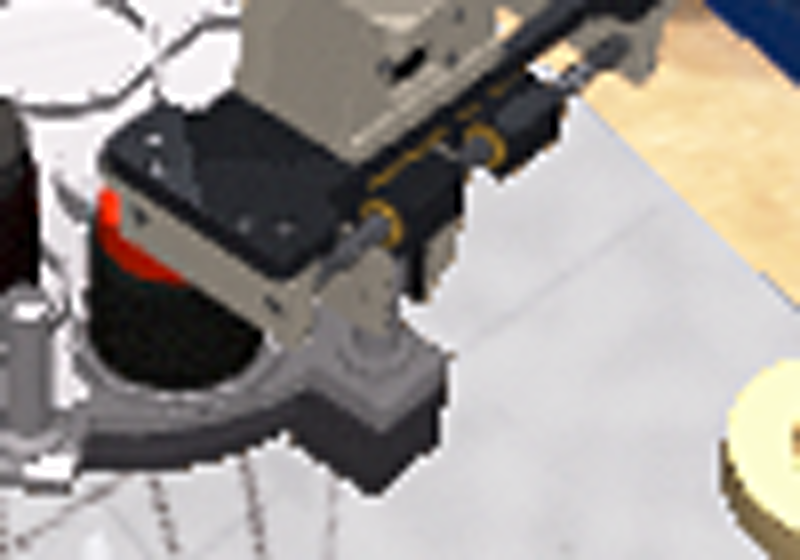

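Nearly home: the collar is close to the lug. I'll press gently until a vertical force shows.

>>> play_rows:
  commands:
    - {"offset": [0,0,0.001],"twist": 0}
    - {"offset": [0,0,0],"twist": 0}

```text
time: 17.9
tool_pos: [599.5, -178.7, 245.0]
tcp_rot: [-3.141, -0.0, 1.822]
contact_force: [2.6, -1.1, 0.0]
grip_width: 15.5
```

>>> play_rows:
  commands:
    - {"offset": [0,0,0.001],"twist": 0}
    - {"offset": [0,0,0],"twist": 0}

```text
time: 18.1
tool_pos: [599.6, -178.7, 244.7]
tcp_rot: [3.141, 0.0, 1.823]
contact_force: [1.3, 0.4, 2.9]
grip_width: 15.6
```

>>> play_rows:
  commands:
    - {"offset": [0,0,0.001],"twist": 0}
    - {"offset": [0,0,0],"twist": 0}

```text
time: 18.3
tool_pos: [599.6, -178.6, 244.6]
tcp_rot: [3.141, 0.001, 1.823]
contact_force: [-1.1, 1.4, 9.9]
grip_width: 15.9
```

>>> play_rows:
  commands:
    - {"offset": [0,0,0.0005],"twist": 0}
    - {"offset": [0,0,0],"twist": 0}

```text
time: 18.5
tool_pos: [599.6, -178.6, 244.5]
tcp_rot: [3.141, 0.001, 1.823]
contact_force: [-0.4, 1.0, 12.9]
grip_width: 15.6
```

>>> play_rows:
  commands:
    - {"offset": [0,0,0],"twist": 0}
    - {"offset": [0,0,0],"twist": 0}
    - {"offset": [0,0,0],"twist": 0}
    - {"offset": [0,0,0],"twist": 0}
  jaw: 135

```text
time: 18.9
tool_pos: [599.3, -178.6, 242.0]
tcp_rot: [-3.14, -0.001, 1.823]
contact_force: [-0.0, -0.3, -1.1]
grip_width: 41.4
```

>>> play_rows:
  commands:
    - {"offset": [0,0,-0.02],"twist": 0}
    - {"offset": [0,0,-0.03],"twist": 0}
    - {"offset": [0,0,-0.03],"twist": 0}
    - {"offset": [0,0,-0.03],"twist": 0}
    - {"offset": [0,0,-0.03],"twist": 0}

```text
time: 19.4
tool_pos: [599.4, -178.6, 383.5]
tcp_rot: [-3.141, -0.001, 1.823]
contact_force: [1.2, 0.2, 0.1]
grip_width: 43.1
```

>>> play_rows:
  commands:
    - {"offset": [-0.03,0,0],"twist": 0}
    - {"offset": [-0.03,0,0],"twist": 0}
    - {"offset": [-0.03,0,0],"twist": 0}
    - {"offset": [-0.02,0,0],"twist": 0}
    - {"offset": [0,0,0],"twist": 0}

```text
time: 19.9
tool_pos: [626.8, -287.7, 381.4]
tcp_rot: [-3.14, -0.0, 1.82]
contact_force: [-0.6, 0.1, 0.1]
grip_width: 43.4
```

```bash
python3 st.py; python3 - <<'E'
from h import *
o,im=cap('wrist','w15.png');o2,s=cap('scene','s15.png'); _,t=cap('top','t15.png')
cv2.imwrite('pics/s15z.png',cv2.resize(s[160:310,240:440,::-1],None,fx=4,fy=4,interpolation=cv2.INTER_CUBIC))
cv2.imwrite('pics/t15z.png',cv2.resize(t[160:280,285:445,::-1],None,fx=5,fy=5,interpolation=cv2.INTER_CUBIC))
E
```

```text
19.9 [ 626.83918973 -287.74755162  381.41851117] yaw 104.26278318924219 pol 232.43975072371163 284.5868187425689 F [-0.56900924  0.1109483   0.06384299] 43.43818895651615 q [-0.54  0.67  1.03 -0.    1.44 -0.79]
```

View pics/s15z.png

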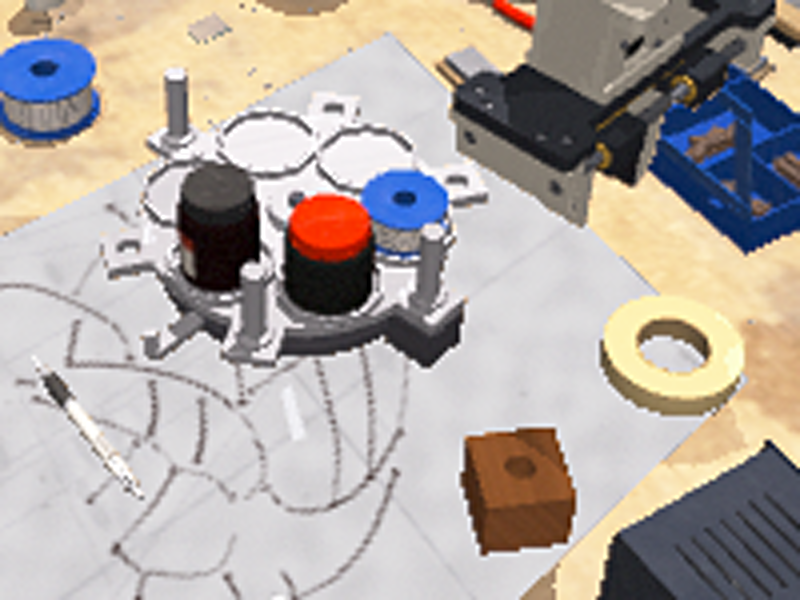

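View pics/w15.png

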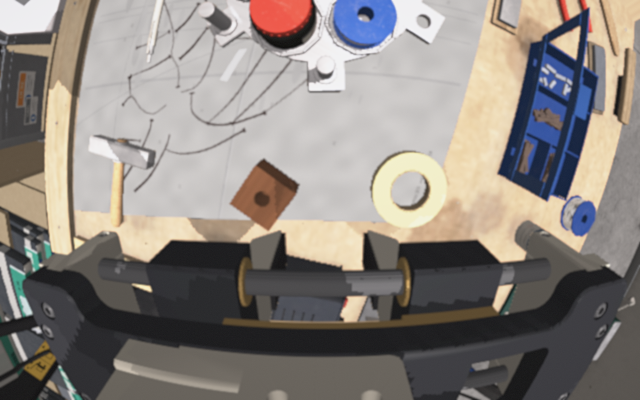

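View pics/t15z.png

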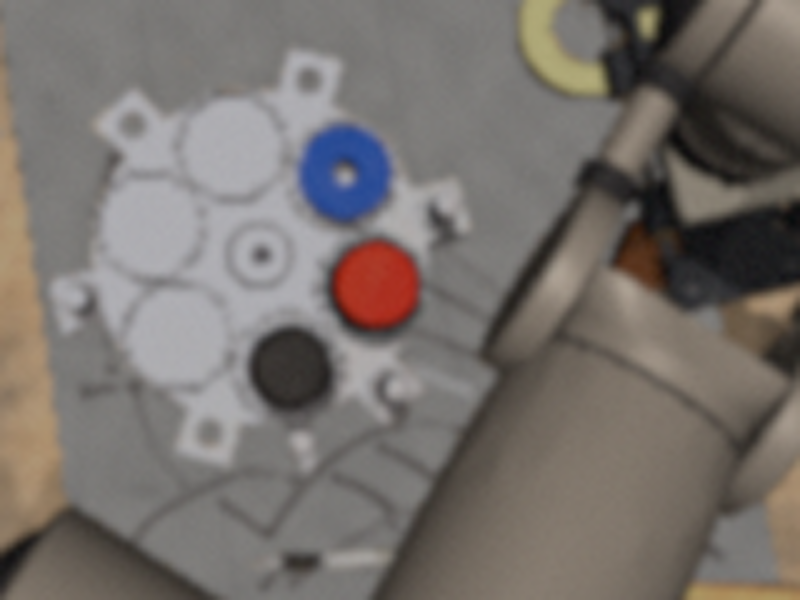

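```bash
python3 - <<'E'
from h import *
sp=((432+.5)/4+240-.5,(229+.5)/4+160-.5)
a=np.radians(285.0); P=(568.3+120*np.cos(a),-62.8+120*np.sin(a))
for z in (100,104,108,112): print(z,proj('scene',(*P,z)),sp)
o1,d1=ray('scene',sp); print('closest z on pin axis')
o=status.get_obs(); w=(325,64.5); o2,d2=ray('wrist',w,o)
k=np.linalg.lstsq(np.c_[d1,-d2],o2-o1,rcond=None)[0]; print(o1+k[0]*d1,o2+k[1]*d2)
cv2.imwrite('pics/s15p.png',cv2.resize(cv2.imread('pics/s15.png')[205:260,325:375],None,fx=10,fy=10,interpolation=cv2.INTER_CUBIC))
E
```

```text
100 [347.53759278 218.23667043] (347.625, 216.875)
104 [347.63533802 217.10032946] (347.625, 216.875)
108 [347.73359389 215.95805208] (347.625, 216.875)
112 [347.8323644  214.80979167] (347.625, 216.875)
closest z on pin axis
[ 600.80077334 -176.77102395  102.51396891] [ 600.09776075 -176.0714878   102.63253443]
```

View pics/s15p.png

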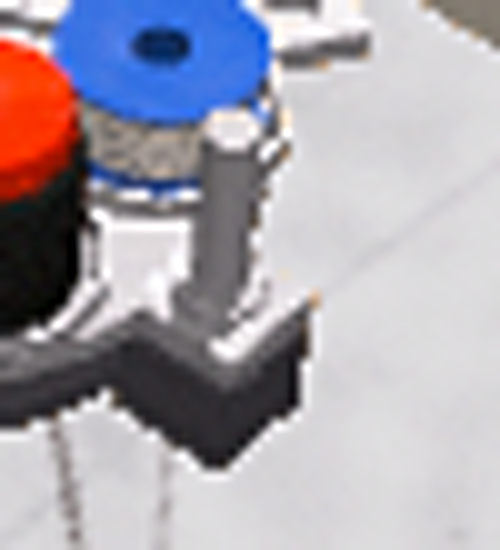

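The drift's top measures z ≈ 103–104 mm (104 expected when home), and the pin stands upright with its collar on the lug.

```bash
python3 -c "
from plant import ticket; print(ticket.close_job())"
```

```text
the job is handed in; nothing more can be done
None
```

I turned the dial one click anticlockwise, so the flux jar now stands at the front pointer. The drift is pushed home through the dial lug into the stand's fixed lug. I handed the job in at about 20 s.

**The turn:** I pushed the near post round with the jaws held loosely about it. The side force fell away as the dial clicked in. Afterwards the dial hole measured about 4 mm past the fixed hole, against 3.6 mm expected.

**The drift:** It met no vertical force until the collar touched, at the height expected. I pressed it to about 13 N and then let go.

**Last checks:**
- **Drift top:** it measured 103–104 mm above the bench, against 104 mm when home.
- **Dial:** the flux jar is at the pointer, and the jars and reel are upright in their wells.
- **Bystanders:** the tape and hammer stand where they were, judged by eye. I took no measurement of them and did not check the oil bottle or the oilstone.

**Where checks disagreed:** The camera and fitted estimates of the fixed hole differed by 1–2 mm. I used the wrist view, and the fit went in cleanly. The two-view fix put the drift's top about 2 mm off in y, which is within the calibration error.

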